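Raise the telescoping lamp over the figure case and hold it up

TASK

Raise the telescoping lamp over the clear figure case for a photograph: press its red release button right down (it stays in), then take the lamp by its orange grip and pull it straight up, past the first stop, all the way to the second stop so that both tubes are fully out. The lamp sinks back if let go, so finish with the gripper still holding it there at full height, and leave the other things on the shelf, and the case flap, undisturbed.

Things in the scene. Friction and masses are not known exactly. Their poses are not given: they have to be found in the camera images.
- lamp: Lamp base, fixed to the shelf: dark steel plate 130 x 100 x 12 mm with an upright black tube (32 mm across, collar top 92 mm above the shelf) and a grey latch post 36 x 36 mm, 112 mm tall. Origin on the shelf surface on the axis of the tube; z up; the latch post stands with its centre 58 mm towards -x, the light bar points to +x.
- lamp_grip (a point): Point to grasp, on the tube axis in the orange ribbed block on top. Block: 30 mm along lamp x, 26 mm along lamp y (grip across y), 65 mm tall; the point is 20 mm below its top, 140 mm above the shelf when down, 260 mm fully up. From the block's foot a light bar 22 mm wide (102 to 114 mm above the shelf when down) runs 124 mm out to +x, a steel catch tab to -x. Axes as the lamp's.
- button_top (a point): Centre of the top face of the red round release button, 24 mm across, on top of the grey latch post, 58 mm from the tube axis towards the lamp's -x; 122 mm above the shelf when out, 114 mm when pressed in. Pressing it draws a steel tongue back from over the catch tab; until then the telescope is blocked after 2 to 3 mm of lift.
- button (a joint): How far the button is pressed down, 0 (out) to 0.008 m (right down). About 3 N moves it; it has no return spring and stays where it is pushed. The telescope is free from about 0.006 m.
- head (a joint): How far the inner brass tube with the orange grip and light bar is drawn out of the middle tube, 0 to 0.060 m. It moves first, at a pull of 2 to 4 N, up to its end: the first stop.
- mid_tube (a joint): How far the middle steel tube is drawn out of the black tube, 0 to 0.060 m. It moves after the first stop at a pull of 5 to 9 N, up to its end: the second stop, where the grip is 120 mm higher than at the start. Springs draw both tubes down again.
- case: Clear figure case on a dark wood base, 90 x 110 x 84 mm, fixed to the shelf beneath the lamp's light bar, a painted figure inside. Origin under its centre.
- case_flap (a joint): Hinge angle (rad) of the clear flap on the side of the case away from the lamp's tube, 0 shut.
- rack: Three-tier white plastic rack of paint bottles, 260 mm long, 165 mm deep, about 165 mm tall, fixed. Origin under its centre.
- dice_cup: Black silicone dice cup, 76 mm across, 95 mm tall, standing open. Origin under its centre.
- die_a: Bone-white die, 16 mm. Origin under its centre.
- die_b: Another bone-white die, 16 mm. Origin under its centre.
- vase: Black ceramic vase, 96 mm across, 165 mm tall. Origin under its centre.
- paint_pot: Small green paint pot with a white cap, 44 mm across, 45 mm tall. Origin under its centre.
Mind the look-alikes: they are no part of the job. Several things look just like the lamp: the one meant starts nearest to the robot's base.

How it is judged (in metres and radians):
On the way, in this order (a step that is already met when the one before it is completed fails the run):
1. the release button is pressed right down (value of joint button above 0.0065 m), for 0.1 s.
2. the head is drawn out to the first stop (value of joint head above 0.05 m).
3. both tubes are out to the second stop and held in the gripper (value of joint each of mid_tube, head above 0.054 m and contact force between the fingers and head above 1 N), for 0.3 s.
At the end, for the whole second after the job is handed in: Both tubes are drawn out to within 6 mm of their ends (head and mid_tube joints above 0.054 m), the fingers still hold the lamp head (contact force above 1 N), the head is still, and the button is still in (above 0.006 m) (all of step 3 and linear speed of head below 0.02 m/s and value of joint button above 0.006 m); the arm keeps its last pose, push and grip.
It fails at once if the dice cup, a die, the vase or the paint pot is moved by more than 15 mm (distance of any of dice_cup, die_a, die_b, vase, paint_pot from where it was at the start of the episode above 0.015 m).
It fails at once if the case flap is swung open (value of joint case_flap above 0.2 rad).
It also fails if it takes over 48 s, if anything falls off the work surface, if the arm or the gripper's body presses on something with over 40 N, if the wrist force passes 120 N, or if a joint passes its speed limit or range.

ROBOT

A 6-joint arm with a two-finger parallel gripper is mounted at the origin on the work surface. World frame = base frame: x ahead of the robot, y to its left, z up, the work surface at z = 0. Lengths are in mm, angles in degrees, forces in N, time in s.
With the tool pointing down it reaches from about 325 to 1000 mm from the base axis. Payload 5.1 kg.
Tool frame: the origin (TCP) lies at the very end of the fingers, on their centre line; the grasp point (between the pads) lies 19 mm behind it; x points along the fingers, y is the direction in which the jaws open and shut, and the axes are right-handed (so a half turn about x gives the same grasp; the last joint's range is limited). The gripper opens to 85 mm and grips with 20 to 120 N. Pads are 22 mm wide; open, the fingers measure 114 mm over their backs; the gripper's body (76 mm by 85 mm) begins 54 mm behind the grasp point. The pads swing forward as they close: fully open they stand 13 mm farther back than shut.
Start: joints at [61.1, 7.093, 94.555, -0, 78.352, -4.733], TCP at [266.131, 593.009, 231.322] pointing down, gripper open.
Joint ranges: [-149.61, 149.61], [-58.7, 133.49], [1.44, 155.28], [-77.14, 257.14], [18.33, 153.61], [-166.67, 166.67]. Speed limits (degrees/s): [147.25, 147.25, 180, 180, 180, 180].

INTERFACE

Orientations are given as a 3x3 rotation matrix whose columns are the frame's x, y, z axes.
In Python, from plant import robot, eyes gives the robot as it stands.
- The arm moves only by the tool jog_arm, never from a script. Its argument "series" is a list of rows, each an object with "translation": the shift along the world's x, y, z in mm, a list of three; "rotation": the turn, a rotation vector about the world's x, y, z in rad, a list of three; "jaw": the opening, from 0 (shut) to 1 (fully open). A call has 1 to 5 rows; each row shifts and turns the commanded pose from where the row before left it; what a row does not reach is not made up. A row lasts 1/8 s, in which the tool goes at most 62.5 mm and 10.7 degrees, less where a joint would pass 70% of its speed; a pose out of reach is approached as far as the arm can. A call with a gripper value outside its range is refused whole. The fingers move at their own pace and stop on an object; the grip force is fixed at half the most. Time passes only in rows, so rows that do not move let the fingers close. It gives the time, the measured TCP pose, the force and the opening at its end, in the units of the state.
- robot.get_state(): the state, without advancing time (a new reading comes with each control period).
- eyes.capture(name): name is "scene" or "top" or "wrist"; returns the picture (400x640x3 uint8, red, green, blue); there is no depth.
- eyes.get_calibration(name): a dict with "vertical_fov" (degrees; the focal length in pixels is half the picture's height over the tangent of half this angle, whatever the lens; pixels are square), "cx", "cy" (the principal point, pixels), "R" (3x3) and "t" (3): a world point X has camera coordinates R X + t. Camera axes: x right, y down, z forward; pixel columns grow to the right and rows downward; lengths in mm; the calibration is good to about 2 mm. A picture is of the moment at which its call begins: read the wrist's pose just before it. get_calibration takes no time and is no camera call; for the wrist camera it gives the pose at the moment of the call.
- robot.hand_in(): hands the job in, once; it reports no verdict.
The state is a dict: "time_s": time; "joint_pos": joint angles; "qvel": joint speeds; "joint_torque": joint torques, N m; "eef_pos": TCP position; "tool_rot": TCP orientation; "ft_force": force on the tool from outside, world axes, zero at the start; "ft_torque": the same for the moment, N m; "gripper_width": finger opening in mm.
Only numpy, scipy, OpenCV 4.12 (cv2) and the standard library are available. Lean on these libraries where they do the work, as an engineer would, in place of code of your own. Each camera call takes 0.05 s, during which the arm holds its last target.

## Working session

There is one attempt and no reset: what is moved stays moved. The work goes in short steps, Python scripts to look and compute and a tool call to move; the robot and the scene stay as the last step left them, time stands still between calls to the robot, and variables do not carry over. Pictures are saved under pics/ and viewed, and the job is handed in when it is done.

Besides the shell and the picture viewer there is one more tool, called after ">>>" as a command line: name --argument value ..., lists and objects as JSON in quotes. jog_arm: Moves the arm, as the interface text tells. Its arguments: {"type":"object","properties":{"series":{"type":"array"}},"required":["series"]}

```bash
mkdir -p pics; ls
python3 - <<'E'
from plant import robot, eyes
import cv2
for n in ["scene","top","wrist"]:
    c=eyes.get_calibration(n); print(n,c)
    cv2.imwrite(f"pics/{n}0.png",eyes.capture(n)[:,:,::-1])
print(robot.get_state())
E
```

```text
pics
scene {'vertical_fov': 44.17318556897635, 'cx': 323.71501044328807, 'cy': 200.72202942067784, 'R': array([[ 0.43918259,  0.89839671, -0.00141243],
       [ 0.76513539, -0.37486061, -0.52349533],
       [-0.47083595,  0.22882933, -0.85202737]]), 't': array([-283.49581075, -324.2883552 , 1648.05396041])}
top {'vertical_fov': 52.52677270990186, 'cx': 315.71462664197406, 'cy': 206.55745241428497, 'R': array([[-1.27574937e-02, -9.99918519e-01,  4.49434066e-04],
       [-9.79567851e-01,  1.24076264e-02, -2.00730857e-01],
       [ 2.00708925e-01, -3.00107381e-03, -9.79646324e-01]]), 't': array([  70.95459841,  553.17430646, 1297.03862732])}
wrist {'vertical_fov': 61.58801071711257, 'cx': 319.5423070134728, 'cy': 195.84699645692257, 'R': array([[ 0.4096252 ,  0.91224973, -0.00276171],
       [ 0.86228562, -0.38619821,  0.32758884],
       [ 0.29777627, -0.13657003, -0.94481634]]), 't': array([-649.4000285 ,  -43.3956565 ,  382.14545889])}
{'time_s': 0.15, 'joint_pos': array([ 6.10987377e+01,  7.12535566e+00,  9.46157452e+01, -1.19276514e-03,
        7.83523061e+01, -4.72991104e+00]), 'qvel': array([-0.03023278, -0.09224465, -0.2458311 , -0.05698385, -0.08089324,
        0.00223653]), 'joint_torque': array([ 9.20653947e-04, -4.24224830e+01, -3.66014349e+01, -9.35280559e-05,
        4.63609962e-03, -2.01273856e-06]), 'eef_pos': array([265.92709557, 592.59321382, 230.3341514 ]), 'tool_rot': array([[-7.70056976e-04,  4.09462433e-01,  9.12326654e-01],
       [-1.43707005e-03,  9.12325529e-01, -4.09463141e-01],
       [-9.99998671e-01, -1.62638726e-03, -1.14116437e-04]]), 'ft_force': array([-0.82283666,  0.01567109, -0.44684884]), 'ft_torque': array([-0.02180836, -0.0393935 ,  0.03706783]), 'gripper_width': 85.45043381360857}
```

View pics/scene0.png

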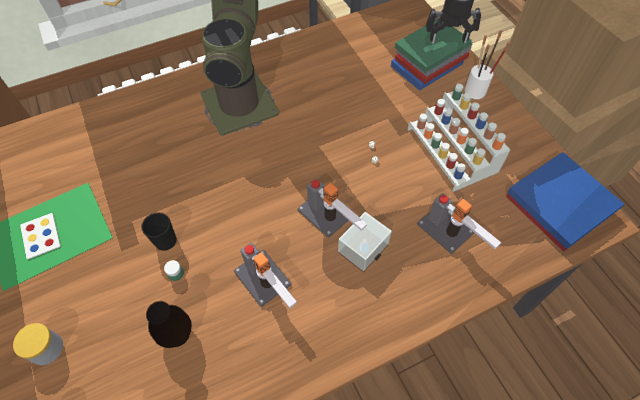

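View pics/top0.png

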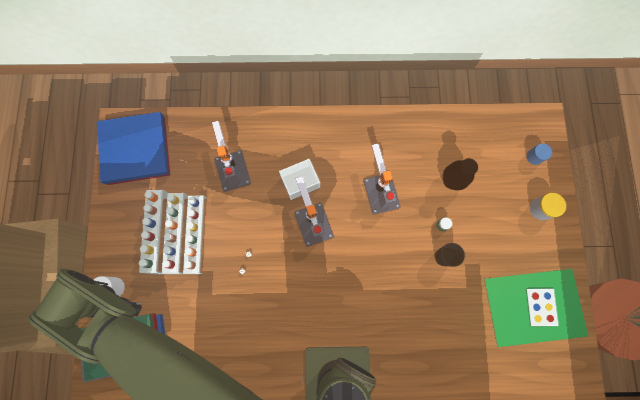

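View pics/wrist0.png

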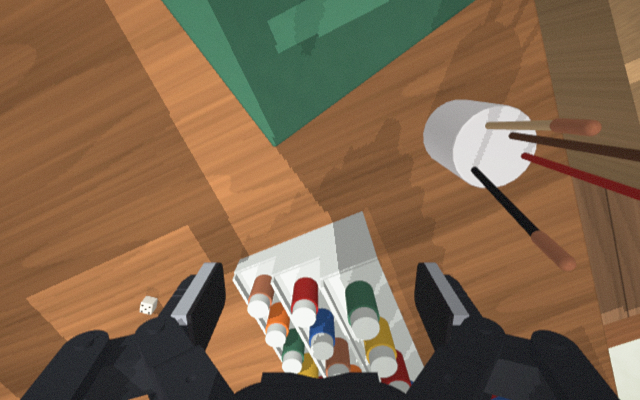

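The three lamps in the top picture are at about (312,215), (228,163) and (383,185). The one at (312,215) is nearest the base, which is at about (337,385), and its bar hangs over the clear case, so it fits the description. In the scene picture it is at about (328,200). I'll confirm with enlarged crops.

Run:
```python
import cv2,numpy as np
t=cv2.imread("pics/top0.png")[150:260,260:360]; s=cv2.imread("pics/scene0.png")[165:275,290:400]
f=lambda a:cv2.resize(a,(400,400*a.shape[0]//a.shape[1]),interpolation=cv2.INTER_CUBIC)
t,s=f(t),f(s); h=min(len(t),len(s))
cv2.imwrite("pics/crop0.png",np.hstack([t[:h],s[:h]]))
```

```text
(no output)
```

View pics/crop0.png

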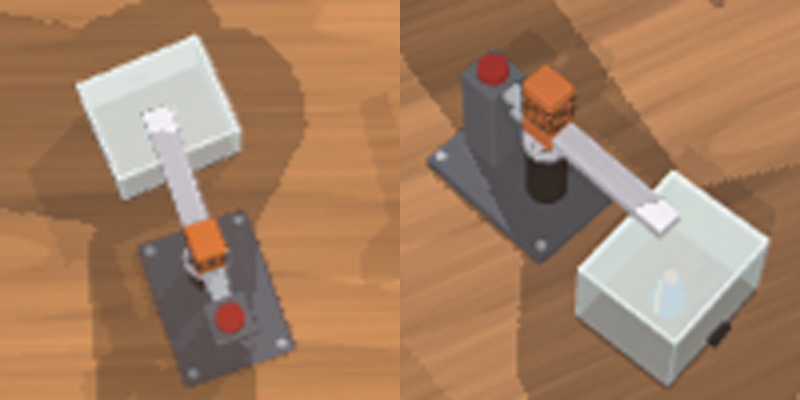

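```bash
cat > h.py <<'E'
import numpy as np
from plant import robot, eyes
def proj(c,X):
    p=np.asarray(c["R"])@X+c["t"]; f=200/np.tan(np.radians(c["vertical_fov"]/2))
    return np.array([c["cx"]+f*p[0]/p[2],c["cy"]+f*p[1]/p[2]])
def lamp(v,x,y,z): 
    a=v[2]; return np.array([v[0]+x*np.cos(a)-y*np.sin(a),v[1]+x*np.sin(a)+y*np.cos(a),z])
E
python3 - <<'E'
from h import *
from scipy.optimize import least_squares
ct,cs=eyes.get_calibration("top"),eyes.get_calibration("scene")
T=lambda u,v:(260+u/4,150+v/4); S=lambda u,v:(290+(u-400)/3.636,165+v/3.636)
obs=[(ct,T(230,317),(-58,0,122)),(cs,S(493,66),(-58,0,122)),(ct,T(205,238),(0,0,160)),(cs,S(550,83),(0,0,160)),
 (ct,T(160,120),(124,0,114))]
# scale: bar tip x uncertain 
def r(v): return np.concatenate([proj(c,lamp(v,*X))-p for c,p,X in obs])
s=least_squares(r,[450,0,0.2]);v=s.x
print(v[:2],np.degrees(v[2]));print(r(v).reshape(-1,2).round(2))
print(lamp(v,-58,0,122))
E
```

```text
[523.83034399  77.98496608] 18.641664604032115
[[-0.   -0.34]
 [-0.84 -1.48]
 [ 0.03 -0.05]
 [-1.24 -1.12]
 [-1.19 -3.21]]
[468.87324339  59.44535729 122.        ]
```

The crops confirm it: the left view shows the button at crop (230,317), the orange top at (205,238) and the bar over the case. The lamp is at about (524,78) with yaw of about 18.6°, and the button is at about (469,59). I'll move above it.

>>> jog_arm --series '[{"translation": [10, -40, 10], "rotation": [0, 0, 0.06], "jaw": 1}, {"translation": [20, -50, 6], "rotation": [0, 0, 0.075], "jaw": 1}, {"translation": [20, -50, 4], "rotation": [0, 0, 0.075], "jaw": 1}, {"translation": [20, -50, 0], "rotation": [0, 0, 0.075], "jaw": 1}, {"translation": [20, -50, 0], "rotation": [0, 0, 0.075], "jaw": 1}]'

```text
time_s: 0.78
eef_pos: [356.4, 351.3, 251.1]
tool_rot: [[0.0, 0.059, 0.998], [-0.0, 0.998, -0.059], [-1.0, -0.0, 0.0]]
ft_force: [-0.6, 0.6, 0.6]
gripper_width: 85.4
```

>>> jog_arm --series '[{"translation": [20, -50, 0], "rotation": [0, 0, 0.075], "jaw": 1}, {"translation": [20, -50, 0], "rotation": [0, 0, 0.075], "jaw": 1}, {"translation": [20, -50, 0], "rotation": [0, 0, 0.075], "jaw": 1}, {"translation": [20, -50, 0], "rotation": [0, 0, 0.075], "jaw": 1}, {"translation": [10, -20, 0], "rotation": [0, 0, 0.085], "jaw": 1}]'

```text
time_s: 1.4
eef_pos: [446.5, 130.6, 251.1]
tool_rot: [[-0.0, -0.317, 0.948], [-0.0, 0.948, 0.317], [-1.0, -0.0, -0.0]]
ft_force: [0.2, -0.3, 0.3]
gripper_width: 85.3
```

Run:
```python
from h import *
import cv2
s=robot.get_state();print(s["eef_pos"],s["tool_rot"].round(3),s["joint_pos"].round(1),s["time_s"],s["ft_force"])
cv2.imwrite("pics/w1.png",eyes.capture("wrist")[:,:,::-1])
```

```text
[446.53334775 130.61170289 251.09677708] [[-0.    -0.317  0.948]
 [-0.     0.948  0.317]
 [-1.    -0.    -0.   ]] [  9.7 -17.9 115.9  -0.   82.  -98.8] 1.4 [ 0.24398324 -0.2541107   0.26092927]
```

View pics/w1.png

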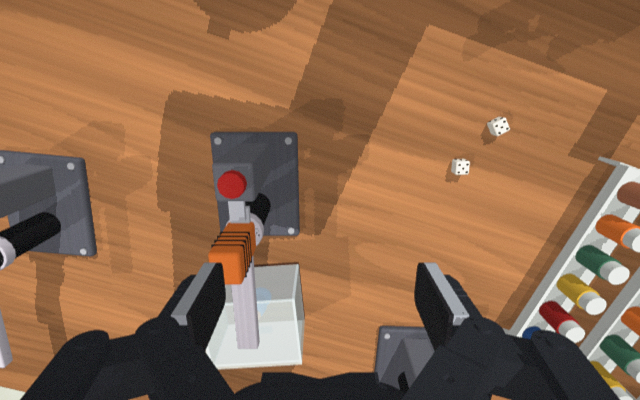

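The wrist view shows the lamp squarely: button at (232,184), block top face at (227,264). I'll refine the fit with these.

Run:
```python
from h import *
import cv2
from scipy.optimize import least_squares
w=cv2.imread("pics/w1.png")
hsv=cv2.cvtColor(w,cv2.COLOR_BGR2HSV)
red=cv2.inRange(hsv,(0,150,60),(4,255,255))|cv2.inRange(hsv,(174,150,60),(180,255,255)); red[:, 300:]=0
n,l,st,ce=cv2.connectedComponentsWithStats(red);i=1+np.argmax(st[1:,4]);print("button",ce[i],st[i])
cw=eyes.get_calibration("wrist");ct,cs=eyes.get_calibration("top"),eyes.get_calibration("scene")
T=lambda u,v:(260+u/4,150+v/4); S=lambda u,v:(290+(u-400)/3.636,165+v/3.636)
obs=[(ct,T(230,317),(-58,0,122)),(cs,S(493,66),(-58,0,122)),(ct,T(205,238),(0,0,160)),(cs,S(550,83),(0,0,160)),
 (cw,(232,183.5),(-58,0,122)),(cw,(227,264),(0,0,160))]
W=[.6,.6,.6,.6,1,1]
def r(v): return np.concatenate([k*(proj(c,lamp(v,*X))-p) for k,(c,p,X) in zip(W,obs)])
s=least_squares(r,[450,0,0.2]);v=s.x
print(v[:2],np.degrees(v[2]));print(r(v).reshape(-1,2).round(2));print(lamp(v,-58,0,122))
obs=obs[4:];W=[1,1];s=least_squares(r,[520,70,0.3]);v=s.x
print(v[:2],np.degrees(v[2]));print(lamp(v,-58,0,122),s.fun)
for x,y in((15,13),(15,-13),(-15,13),(-15,-13)):
    q=proj(cw,lamp(v,x,y,160)); cv2.circle(w,tuple(int(a*1) for a in q.round()),1,(255,255,0),-1)
q=proj(cw,lamp(v,-58,0,122)); cv2.circle(w,tuple(int(a) for a in q.round()),1,(255,255,0),-1)
cv2.imwrite("pics/w1c.png",cv2.resize(w[120:370,140:340],None,fx=2.4,fy=2.4,interpolation=cv2.INTER_CUBIC))
```

```text
button [231.50160772 184.01286174] [217 170  30  29 622]
[524.25686745  77.47425735] 19.131464604151365
[[ 0.18 -0.32]
 [-0.64 -0.71]
 [ 0.11 -0.11]
 [-0.81 -0.55]
 [ 0.04 -1.32]
 [ 0.08  1.66]]
[469.46026113  58.46552419 122.        ]
[524.14472974  77.39285741] 19.1236028456818
[469.34551569  58.39164327 122.        ] [-0.01276189 -1.47177162  0.01077584  1.51230158]
```

View pics/w1c.png

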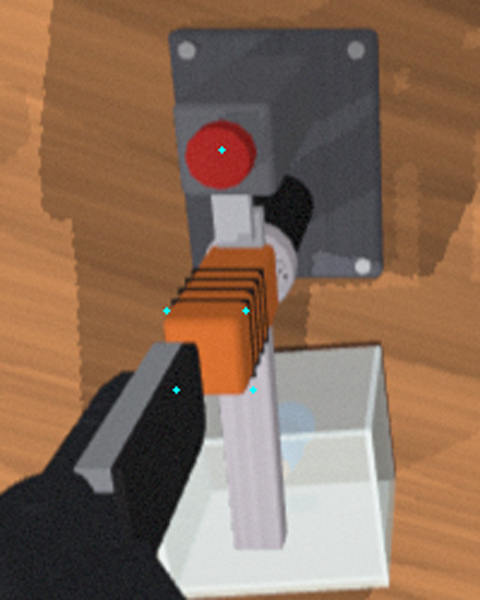

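>>> jog_arm --series '[{"translation": [8, -24, 0], "rotation": [0, 0, 0.01], "jaw": 0}, {"translation": [8, -24, 0], "rotation": [0, 0, 0], "jaw": 0}, {"translation": [7, -24, -20], "rotation": [0, 0, 0], "jaw": 0}, {"translation": [0, 0, -30], "rotation": [0, 0, 0], "jaw": 0}, {"translation": [0, 0, -30], "rotation": [0, 0, 0], "jaw": 0}]'

```text
time_s: 2.08
eef_pos: [469.0, 61.0, 170.4]
tool_rot: [[0.0, -0.326, 0.945], [0.0, 0.945, 0.326], [-1.0, 0.0, 0.0]]
ft_force: [0.2, -1.0, -0.3]
gripper_width: -0.1
```

>>> jog_arm --series '[{"translation": [0, 0, -25], "rotation": [0, 0, 0], "jaw": 0}, {"translation": [0, 0, -10], "rotation": [0, 0, 0], "jaw": 0}, {"translation": [0, 0, 0], "rotation": [0, 0, 0], "jaw": 0}]'

```text
time_s: 2.45
eef_pos: [468.7, 61.2, 135.9]
tool_rot: [[-0.001, -0.327, 0.945], [0.0, 0.945, 0.327], [-1.0, 0.0, -0.001]]
ft_force: [0.3, -0.3, -0.0]
gripper_width: -0.0
```

Run:
```python
from h import *
import cv2
s=robot.get_state();print(s["eef_pos"],s["time_s"],s["ft_force"],s["gripper_width"])
a=eyes.capture("scene")[140:260,280:400,::-1];b=eyes.capture("wrist")[:,:,::-1]
cv2.imwrite("pics/p1.png",np.hstack([cv2.resize(a,(400,400),interpolation=cv2.INTER_CUBIC),cv2.resize(b[:,120:520],(400,400))]))
```

```text
[468.7317182   61.23668657 135.90251027] 2.45 [ 0.30441399 -0.27876787 -0.03480174] -0.023080954737104826
```

View pics/p1.png

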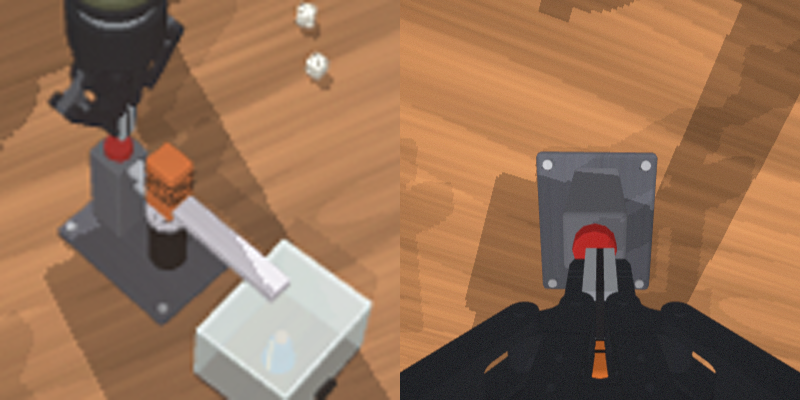

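The tip is above the button and about 2 mm to its right (button at crop (594,242), fingers at 600). I'll press.

>>> jog_arm --series '[{"translation": [0, -2, -8], "rotation": [0, 0, 0], "jaw": 0}, {"translation": [0, 0, -6], "rotation": [0, 0, 0], "jaw": 0}, {"translation": [0, 0, -4], "rotation": [0, 0, 0], "jaw": 0}, {"translation": [0, 0, -3], "rotation": [0, 0, 0], "jaw": 0}]'

```text
time_s: 3.05
eef_pos: [469.3, 58.9, 115.5]
tool_rot: [[0.0, -0.327, 0.945], [-0.0, 0.945, 0.327], [-1.0, -0.0, 0.0]]
ft_force: [-0.5, 0.1, 2.2]
gripper_width: -0.1
```

>>> jog_arm --series '[{"translation": [0, 0, -1], "rotation": [0, 0, 0], "jaw": 0}, {"translation": [0, 0, -1], "rotation": [0, 0, 0], "jaw": 0}]'

```text
time_s: 3.3
eef_pos: [469.3, 58.9, 114.0]
tool_rot: [[0.0, -0.327, 0.945], [-0.0, 0.945, 0.327], [-1.0, -0.0, -0.0]]
ft_force: [-2.6, -1.0, 7.6]
gripper_width: 0.2
```

>>> jog_arm --series '[{"translation": [0, 0, -1], "rotation": [0, 0, 0], "jaw": 0}, {"translation": [0, 0, 0], "rotation": [0, 0, 0], "jaw": 0}]'

```text
time_s: 3.55
eef_pos: [469.4, 58.9, 114.0]
tool_rot: [[-0.0, -0.327, 0.945], [-0.0, 0.945, 0.327], [-1.0, -0.0, -0.0]]
ft_force: [-4.4, -0.1, 10.9]
gripper_width: -0.1
```

The button is at its stop: TCP at 114.0 with the force rising to 11 N. Next I'll lift, open, move over the grip and look.

>>> jog_arm --series '[{"translation": [0, 0, 20], "rotation": [0, 0, 0], "jaw": 0}, {"translation": [0, 0, 40], "rotation": [0, 0, 0], "jaw": 0}, {"translation": [0, 0, 47], "rotation": [0, 0, 0], "jaw": 0}, {"translation": [27, 9, 0], "rotation": [0, 0, 0], "jaw": 1}, {"translation": [28, 10, 0], "rotation": [0, 0, 0], "jaw": 1}]'

```text
time_s: 4.18
eef_pos: [525.0, 78.3, 220.1]
tool_rot: [[0.002, -0.327, 0.945], [0.0, 0.945, 0.327], [-1.0, -0.0, 0.002]]
ft_force: [0.4, 0.0, 0.5]
gripper_width: 35.9
```

>>> jog_arm --series '[{"translation": [0, 0, 0], "rotation": [0, 0, 0], "jaw": 1}, {"translation": [0, 0, 0], "rotation": [0, 0, 0], "jaw": 1}]'

```text
time_s: 4.42
eef_pos: [523.4, 78.0, 218.5]
tool_rot: [[-0.002, -0.327, 0.945], [-0.0, 0.945, 0.327], [-1.0, 0.0, -0.002]]
ft_force: [-0.2, 0.6, 0.2]
gripper_width: 72.1
```

Run:
```python
from h import *
import cv2
s=robot.get_state();print(s["eef_pos"],s["time_s"],s["ft_force"],s["gripper_width"])
a=eyes.capture("scene")[140:260,280:400,::-1];b=eyes.capture("wrist")[:,:,::-1]
cv2.imwrite("pics/g1.png",np.hstack([cv2.resize(a,(400,400),interpolation=cv2.INTER_CUBIC),cv2.resize(b[:,120:520],(400,400))]))
```

```text
[523.35493517  77.95105352 218.53864385] 4.425 [-0.17475161  0.56267101  0.24359083] 72.06180147215325
```

View pics/g1.png

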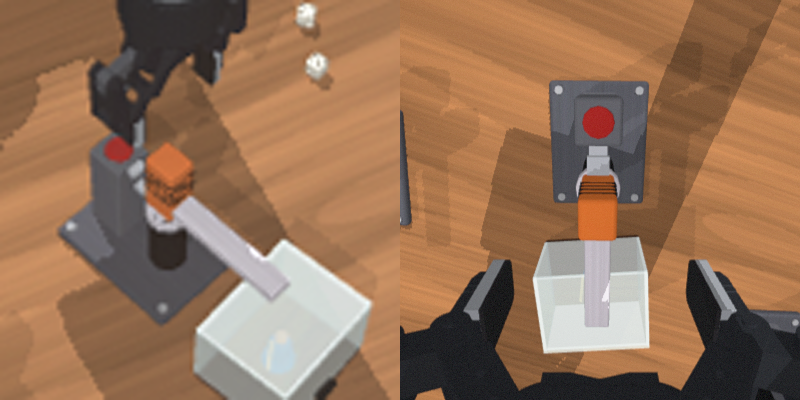

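The button is visibly lower. The block sits at crop (597,215), centred between the fingers. I'll descend and grip.

>>> jog_arm --series '[{"translation": [0, 0, -20], "rotation": [0, 0, 0], "jaw": 1}, {"translation": [0, 0, -30], "rotation": [0, 0, 0], "jaw": 1}, {"translation": [0, 0, -30], "rotation": [0, 0, 0], "jaw": 1}, {"translation": [0, 0, -18], "rotation": [0, 0, 0], "jaw": 1}, {"translation": [0, 0, 0], "rotation": [0, 0, 0], "jaw": 1}]'

```text
time_s: 5.15
eef_pos: [522.5, 77.9, 119.1]
tool_rot: [[-0.004, -0.327, 0.945], [-0.0, 0.945, 0.327], [-1.0, 0.001, -0.004]]
ft_force: [0.6, 0.9, -0.9]
gripper_width: 85.5
```

Run:
```python
from h import *
import cv2
s=robot.get_state();print(s["eef_pos"],s["time_s"],s["ft_force"],s["gripper_width"])
a=eyes.capture("scene")[140:260,280:400,::-1];b=eyes.capture("wrist")[:,:,::-1]
cv2.imwrite("pics/g2.png",np.hstack([cv2.resize(a,(400,400),interpolation=cv2.INTER_CUBIC),cv2.resize(b[:,120:520],(400,400))]))
```

```text
[522.52382403  77.85227246 119.06639593] 5.15 [ 0.62281371  0.86763319 -0.87483056] 85.52239329485394
```

View pics/g2.png

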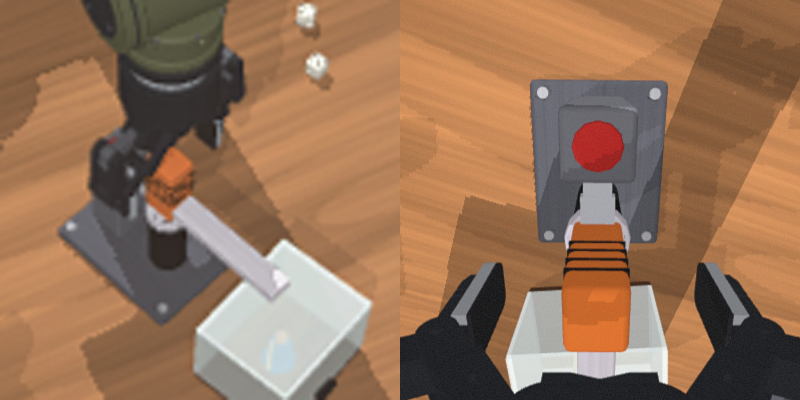

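The block lies between the pads, at crop (596,290) with the fingers at 487 and 717. I'll close.

>>> jog_arm --series '[{"translation": [1, -1, 1], "rotation": [0, 0, 0], "jaw": 0.5}, {"translation": [0, 0, 0], "rotation": [0, 0, 0], "jaw": 0.3}, {"translation": [0, 0, 0], "rotation": [0, 0, 0], "jaw": 0}, {"translation": [0, 0, 0], "rotation": [0, 0, 0], "jaw": 0}, {"translation": [0, 0, 0], "rotation": [0, 0, 0], "jaw": 0}]'

```text
time_s: 5.88
eef_pos: [525.5, 77.0, 122.9]
tool_rot: [[0.001, -0.327, 0.945], [0.0, 0.945, 0.327], [-1.0, -0.0, 0.001]]
ft_force: [-1.1, -0.1, 3.0]
gripper_width: 25.2
```

>>> jog_arm --series '[{"translation": [0, 0, 3], "rotation": [0, 0, 0], "jaw": 0}, {"translation": [0, 0, 3], "rotation": [0, 0, 0], "jaw": 0}, {"translation": [0, 0, 4], "rotation": [0, 0, 0], "jaw": 0}]'

```text
time_s: 6.25
eef_pos: [525.2, 76.9, 132.3]
tool_rot: [[0.0, -0.327, 0.945], [-0.0, 0.945, 0.327], [-1.0, -0.0, 0.0]]
ft_force: [2.9, -0.1, -2.4]
gripper_width: 25.3
```

The lift has passed 3 mm with a pull of only 2.4 N, so the latch is free. I'll keep pulling.

>>> jog_arm --series '[{"translation": [0, 0, 8], "rotation": [0, 0, 0], "jaw": 0}, {"translation": [0, 0, 8], "rotation": [0, 0, 0], "jaw": 0}, {"translation": [0, 0, 8], "rotation": [0, 0, 0], "jaw": 0}, {"translation": [0, 0, 8], "rotation": [0, 0, 0], "jaw": 0}, {"translation": [0, 0, 8], "rotation": [0, 0, 0], "jaw": 0}]'

```text
time_s: 6.88
eef_pos: [525.1, 77.0, 172.9]
tool_rot: [[0.0, -0.327, 0.945], [-0.0, 0.945, 0.327], [-1.0, -0.0, 0.0]]
ft_force: [3.2, -0.2, -3.6]
gripper_width: 25.2
```

>>> jog_arm --series '[{"translation": [0, 0, 5], "rotation": [0, 0, 0], "jaw": 0}, {"translation": [0, 0, 5], "rotation": [0, 0, 0], "jaw": 0}, {"translation": [0, 0, 5], "rotation": [0, 0, 0], "jaw": 0}, {"translation": [0, 0, 5], "rotation": [0, 0, 0], "jaw": 0}]'

```text
time_s: 7.38
eef_pos: [525.0, 77.0, 191.9]
tool_rot: [[-0.0, -0.327, 0.945], [-0.0, 0.945, 0.327], [-1.0, 0.0, -0.0]]
ft_force: [5.0, -1.9, -6.6]
gripper_width: 25.2
```

>>> jog_arm --series '[{"translation": [0.5, 0, 7], "rotation": [0, 0, 0], "jaw": 0}, {"translation": [0.5, 0, 7], "rotation": [0, 0, 0], "jaw": 0}, {"translation": [0, 0, 7], "rotation": [0, 0, 0], "jaw": 0}, {"translation": [0, 0, 7], "rotation": [0, 0, 0], "jaw": 0}, {"translation": [0, 0, 7], "rotation": [0, 0, 0], "jaw": 0}]'

```text
time_s: 8.0
eef_pos: [525.5, 77.0, 227.4]
tool_rot: [[-0.002, -0.327, 0.945], [-0.0, 0.945, 0.327], [-1.0, 0.001, -0.002]]
ft_force: [-0.7, -0.2, -7.4]
gripper_width: 25.2
```

>>> jog_arm --series '[{"translation": [0, 0, 6], "rotation": [0, 0, 0], "jaw": 0}, {"translation": [0, 0, 4], "rotation": [0, 0, 0], "jaw": 0}, {"translation": [0, 0, 2], "rotation": [0, 0, 0], "jaw": 0}]'

```text
time_s: 8.38
eef_pos: [525.7, 77.0, 239.3]
tool_rot: [[-0.001, -0.327, 0.945], [-0.0, 0.945, 0.327], [-1.0, 0.0, -0.001]]
ft_force: [-1.5, -1.1, -6.5]
gripper_width: 25.3
```

>>> jog_arm --series '[{"translation": [0, 0, 1.5], "rotation": [0, 0, 0], "jaw": 0}, {"translation": [0, 0, 1.5], "rotation": [0, 0, 0], "jaw": 0}, {"translation": [0, 0, 0], "rotation": [0, 0, 0], "jaw": 0}]'

```text
time_s: 8.75
eef_pos: [525.8, 77.0, 242.2]
tool_rot: [[-0.001, -0.327, 0.945], [0.0, 0.945, 0.327], [-1.0, 0.0, -0.001]]
ft_force: [-3.2, -0.2, -6.5]
gripper_width: 25.4
```

>>> jog_arm --series '[{"translation": [-0.5, 0, 1], "rotation": [0, 0, 0], "jaw": 0}, {"translation": [0, 0, 1], "rotation": [0, 0, 0], "jaw": 0}, {"translation": [0, 0, 0], "rotation": [0, 0, 0], "jaw": 0}]'

```text
time_s: 9.12
eef_pos: [525.5, 77.0, 243.3]
tool_rot: [[-0.001, -0.327, 0.945], [-0.0, 0.945, 0.327], [-1.0, 0.0, -0.001]]
ft_force: [-0.5, -0.1, -13.1]
gripper_width: 25.4
```

The force rose from 6.5 to 13 N and motion stopped, so this is the second stop. I'll hold and look.

>>> jog_arm --series '[{"translation": [0, 0, 0.5], "rotation": [0, 0, 0], "jaw": 0}, {"translation": [0, 0, 0], "rotation": [0, 0, 0], "jaw": 0}, {"translation": [0, 0, 0], "rotation": [0, 0, 0], "jaw": 0}, {"translation": [0, 0, 0], "rotation": [0, 0, 0], "jaw": 0}, {"translation": [0, 0, 0], "rotation": [0, 0, 0], "jaw": 0}]'

```text
time_s: 9.75
eef_pos: [525.2, 76.9, 243.6]
tool_rot: [[-0.002, -0.327, 0.945], [-0.0, 0.945, 0.327], [-1.0, 0.0, -0.002]]
ft_force: [2.6, -0.2, -22.8]
gripper_width: 25.2
```

Run:
```python
from h import *
import cv2
s=robot.get_state();print(s["eef_pos"],s["time_s"],s["ft_force"],s["gripper_width"])
a=eyes.capture("scene")[110:270,270:430,::-1];b=eyes.capture("wrist")[:,:,::-1]
cv2.imwrite("pics/f1.png",np.hstack([cv2.resize(a,(400,400),interpolation=cv2.INTER_CUBIC),cv2.resize(b[:,120:520],(400,400))]))
```

```text
[525.20639756  76.94754869 243.57781553] 9.75 [  2.63903611  -0.20466559 -22.83958084] 25.159179144555264
```

View pics/f1.png

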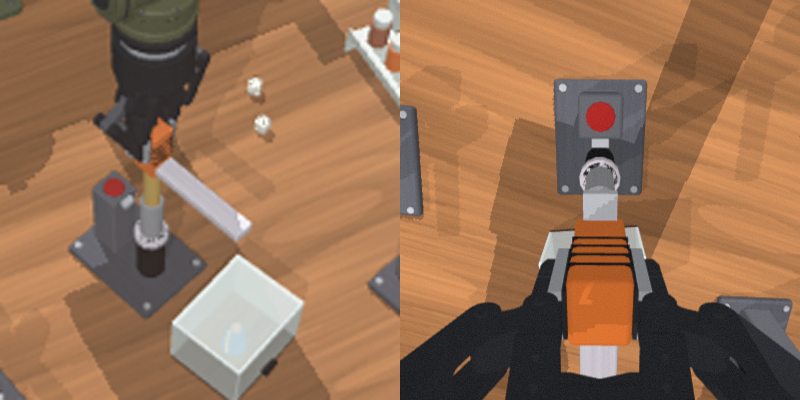

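The brass and steel tubes are both out and the grip is held. The pull is growing, so I'll ease it slightly and check that it is steady.

>>> jog_arm --series '[{"translation": [0, 0, -0.8], "rotation": [0, 0, 0], "jaw": 0}, {"translation": [0, 0, 0], "rotation": [0, 0, 0], "jaw": 0}, {"translation": [0, 0, 0], "rotation": [0, 0, 0], "jaw": 0}]'

```text
time_s: 10.22
eef_pos: [525.3, 77.0, 243.6]
tool_rot: [[-0.001, -0.327, 0.945], [-0.0, 0.945, 0.327], [-1.0, 0.0, -0.001]]
ft_force: [1.8, -0.5, -24.3]
gripper_width: 25.4
```

>>> jog_arm --series '[{"translation": [0, 0, 0], "rotation": [0, 0, 0], "jaw": 0}, {"translation": [0, 0, 0], "rotation": [0, 0, 0], "jaw": 0}, {"translation": [0, 0, 0], "rotation": [0, 0, 0], "jaw": 0}, {"translation": [0, 0, 0], "rotation": [0, 0, 0], "jaw": 0}, {"translation": [0, 0, 0], "rotation": [0, 0, 0], "jaw": 0}]'

```text
time_s: 10.85
eef_pos: [525.4, 77.0, 243.6]
tool_rot: [[-0.001, -0.327, 0.945], [-0.0, 0.945, 0.327], [-1.0, 0.0, -0.001]]
ft_force: [1.3, -1.2, -24.3]
gripper_width: 24.9
```

The pull is steady at 24 N and the pose is unchanged, so I'm handing in.

Run:
```python
from h import *
import cv2
print(robot.hand_in())
s=robot.get_state();print(s["eef_pos"],s["time_s"],s["ft_force"],s["gripper_width"])
```

```text
the job is handed in; nothing more can be done
None
the job is handed in; nothing more can be done
```

I pressed the red button on the lamp nearest the base, gripped the orange block and pulled it straight up past the first stop to the second. I handed in at about 11 s with the gripper still holding it there. The hand-in gave no verdict.

- **Button:** it stopped at 114.0 mm above the shelf with about 11 N on it. It looked pressed in afterwards and still looked in after the lift.
- **Lift:** the grip rose about 120.7 mm. The pull went from about 3 N to about 7 N past the first stop, then rose sharply at the second, and the last picture shows both tubes out.
- **Hold:** the pull was steady at 24 N and the gripper opening about 25 mm. I eased the command by 0.8 mm to lower the pull, but it stayed at about 24 N.
- **Surroundings:** in the last close-up the dice and the case with its flap looked undisturbed. I took no final wide picture, so the cup, vase and pot were not re-checked. I planned no move near them and felt no unexpected contact force.

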